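# Put the bush mould back together

## Task

Put the cleaned bush mould back together on the open base plate, in this order: the core with its foot in the recess and its pin up, the tall cavity ring over the core, the sleeve onto the pin, and last the top plate over the sleeve with its collar up. Each part must sit fully home and upright before the next one goes on. Leave the low spacer ring, the two finished bushes and everything else where they are.

Things in the scene. Friction and masses are not known exactly. Their poses are not given: they have to be found in the camera images.
- base: Open base plate of the mould, the target: dark steel, 120 x 120 mm, 24 mm thick, fixed to the bench, with a round recess in the middle of its top, 56 mm in diameter and 8 mm deep (its floor is 16 mm above the bench). Origin: centre of the underside, on the recess's axis; z up.
- core: Core, solid steel, 66 mm tall, standing: round foot dia 50 x 8 mm (lower edge chamfered to dia 46), tapered step from dia 38 to 32 at height 8 to 16 mm, pin dia 18 from 16 to 52 mm, tapering to dia 10 at the top. Origin: centre of the underside; z up along the pin. Seated in the recess, its underside is 16 mm above the bench and the foot is flush with the plate. About 0.27 kg.
- ring: Cavity ring, the tall ring: steel, outer diameter 64 mm, bore 42 mm, 36 mm tall, lying flat, either way up alike. Origin: centre of the underside; z up along the bore. Seated, it covers the core's foot, the core's tapered step centres it, its underside is 24 mm above the bench and its top 60 mm. About 0.5 kg.
- sleeve: Sleeve, a plain steel tube: outer diameter 28 mm, bore 22 mm, 54 mm long, standing upright at the start. Origin: centre of the underside; z along the bore, up. Seated over the pin it stands on top of the core's step, its underside 32 mm above the bench, and its upper 26 mm stick out of the cavity ring. About 0.1 kg.
- top: Top plate, steel: round flange dia 66 mm, 12 mm thick, with a collar dia 46 mm rising 16 mm above it (28 mm tall in all), bore 35 mm right through; lies collar up. Origin: centre of the flange's underside; z up along the bore. Seated, it lies on the cavity ring with the sleeve inside its bore, its underside 60 mm above the bench. About 0.33 kg.
- spacer: Bystander, to be left alone: low spacer ring of steel, outer diameter 64 mm, bore 42 mm, only 14 mm tall, loose. Origin: centre of the underside.
- bush_a: Bystander, to be left alone: finished bush, black rubber cylinder 42 mm in diameter with the steel end of its sleeve showing, 43 mm tall, standing loose. Origin: centre of the underside.
- bush_b: Bystander, to be left alone: a second finished bush, the same as the first. Origin: centre of the underside.
- closed_mould: Bystander, fixed to the bench: another mould, closed and clamped, on a 120 x 120 mm plate 24 mm thick; its round body is 66 mm in diameter, with a clamp bar 112 mm long along its y axis on top; 106 mm tall in all. Origin: centre of the underside.

How it is judged (in metres and radians):
On the way, in this order (a step that is already met when the one before it is completed fails the run):
1. the core is seated in the base plate's recess (horizontal distance between core and base below 0.005 m and z of core in the frame of base between 0.013 and 0.019 m and angle between core's own z axis and vertical below 0.08 rad), for 0.2 s.
2. the tall cavity ring is seated on the base plate around the core (horizontal distance between ring and base below 0.008 m and z of ring in the frame of base between 0.021 and 0.027 m and angle between ring's own z axis and vertical below 0.08 rad), for 0.2 s.
3. the sleeve stands on the core's step, over the pin and inside the ring (horizontal distance between sleeve and base below 0.008 m and z of sleeve in the frame of base between 0.029 and 0.035 m and angle between sleeve's own z axis and vertical below 0.08 rad), for 0.2 s.
4. the top plate lies on the cavity ring, over the sleeve (horizontal distance between top and base below 0.01 m and z of top in the frame of base between 0.057 and 0.063 m and angle between top's own z axis and vertical below 0.08 rad), for 0.2 s.
At the end, for the whole second after the job is handed in: All four parts released, at rest, upright (0.08 rad) and home on the base plate: undersides of core, ring, sleeve and top plate 16, 24, 32 and 60 mm above the plate's underside (each within 3 mm), and off its centre by less than 5, 8, 8 and 10 mm (all of step 1 and all of step 2 and all of step 3 and all of step 4 and linear speed of each of core, ring, sleeve, top below 0.01 m/s and angular speed of each of core, ring, sleeve, top below 0.1 rad/s); the robot touches nothing.
It fails at once if the low spacer ring is moved more than 25 mm (distance of spacer from where it was at the start of the episode above 0.025 m).
It fails at once if a finished bush is moved more than 25 mm (distance of bush_a from where it was at the start of the episode above 0.025 m).
It fails at once if a finished bush is moved more than 25 mm (distance of bush_b from where it was at the start of the episode above 0.025 m).
It also fails if it takes over 115 s, if anything falls off the work surface, if the arm or the gripper's body presses on something with over 40 N, if the wrist force passes 120 N, or if a joint passes its speed limit or range.

## Robot

A 6-joint arm with a two-finger parallel gripper is mounted at the origin on the work surface. World frame = base frame: x ahead of the robot, y to its left, z up, the work surface at z = 0. Lengths are in mm, angles in rad, forces in N, time in s.
With the tool pointing down it reaches from about 400 to 925 mm from the base axis. Payload 12.5 kg.
Tool frame: the origin (TCP) lies at the very end of the fingers, on their centre line; the grasp point (between the pads) lies 19 mm behind it (r.grip_point_offset is the distance from the TCP to the grasp point, in mm); z points along the fingers, y is the line along which they close (so a half turn about z gives the same grasp; the last joint's range is limited). The gripper opens to 95 mm and grips with 3 to 60 N. Pads are 20 mm wide; open, the fingers measure 119 mm over their backs; the gripper's body (75 mm by 180 mm) begins 59 mm behind the grasp point.
Start: joints at [1.039, 0.491, 1.559, -0, 1.092, -0.106], TCP at [258.142, 569.218, 214.661] pointing down, gripper open.
Joint ranges: [-3.1, 3.1], [-0.84, 2.19], [0.05, 2.79], [-1.13, 4.28], [0.06, 2.93], [-2.69, 2.69]. Speed limits (rad/s): [2.22, 2.22, 2.79, 3.14, 3.14, 3.14].

## Interface

Orientations are given as a unit quaternion [w, x, y, z].
In Python, from station import r gives the robot as it stands. The module is installed in compiled form; this text tells all that it offers.
- The arm moves only by the tool step_arm, never from a script. Its argument "increments" is a list of rows, each a list of 3 entries, a list of its own where there are three numbers: the turn, a rotation vector about the tool's x, y, z in units of 5 degrees (1.0 is 5 degrees), then the shift along the tool's x, y, z in units of 40 mm (1.0 is 40 mm), then the opening, from -1 (shut) to 1 (fully open). A call has 1 to 20 rows; each row shifts and turns the commanded pose from where the row before left it, along the tool's axes as they then stand; what a row does not reach is not made up. A row lasts 1/12 s, in which the tool goes at most 41.7 mm and 7.16 degrees, less where a joint would pass 70% of its speed; a pose out of reach is approached as far as the arm can. A call is refused whole if a number of a shift passes 1 or a number of a turn 1, either way. A call with a gripper value outside its range is refused whole. The fingers move at their own pace and stop on an object; "squeeze" is the grip in N (left out, the last holds). Time passes only in rows, so rows that do not move let the fingers close. It gives the time, the measured TCP pose, the force, the opening and the grip force at its end, in the units of the state.
- r.sense(): the state, without advancing time (a new reading comes with each control period).
- r.read_camera(name): name is "scene" or "side" or "wrist"; returns (picture, depth): 420x560x3 uint8, red, green, blue; 420x560 float32, mm along the optical axis (not along the pixel's ray), 0 where there is no reading.
- r.camera_params(name): a dict with "mtx" (3x3 intrinsics, pixels), "R" (3x3) and "t" (3): a world point X has camera coordinates R X + t; the wrist camera has in their place "tool_from_camera" (4x4, takes a point from camera to tool coordinates, whose origin is the TCP and whose axes are the flange's). Camera axes: x right, y down, z forward; pixel columns grow to the right and rows downward; lengths in mm; the calibration is good to about 2 mm. The wrist camera is an equidistant fisheye: a pixel r from the principal point sees the ray r / f radians off the axis. A picture is of the moment at which its call begins: read the wrist's pose just before it. camera_params takes no time and is no camera call.
- r.job_done(): hands the job in; it is judged then, once.
The state is a dict: "clock": time; "qpos": joint angles; "dq": joint speeds; "joint_torque": joint torques, N m; "ee_pos": TCP position; "orientation": TCP orientation; "wrist_force": force on the tool from outside, world axes, zero at the start; "ft_torque": the same for the moment, N m; "grip_width": finger opening in mm; "gripper_force": force on a finger pad.
Only numpy, scipy, OpenCV 4.12 (cv2) and the standard library are available. Lean on these libraries where they do the work, as an engineer would, in place of code of your own. Each camera call takes 0.05 s, during which the arm holds its last target. There are 200 camera calls.

## Working session

There is one attempt and no reset: what is moved stays moved. The work goes in short steps, Python scripts to look and compute and a tool call to move; the robot and the scene stay as the last step left them, time stands still between calls to the robot, and variables do not carry over. Pictures are saved under pics/ and viewed, at most 14 in all, crops included, and the job is handed in when it is done.

Besides the shell and the picture viewer there is one more tool, called after ">>>" as name(argument=value, ...), one argument or row to a line, values as JSON. step_arm: Moves the arm, as the interface text tells. Its arguments: {"type":"object","properties":{"increments":{"type":"array"},"squeeze":{"type":"number"}},"required":["increments"]}

```bash
mkdir -p pics
python3 - <<'E'
from station import r
import cv2,numpy as np
s=r.sense();print(s)
for n in("scene","side"):
    p,d=r.read_camera(n);cv2.imwrite(f"pics/{n}0.png",p[:,:,::-1]);np.savez(f"{n}0.npz",p=p,d=d,**r.camera_params(n))
    print(n,r.camera_params(n))
print(r.camera_params("wrist"),r.grip_point_offset)
E
```

```text
{'clock': 0.0, 'qpos': array([ 1.03942897e+00,  4.91544310e-01,  1.55944085e+00,  3.77584462e-05,
        1.09170344e+00, -1.05571582e-01]), 'dq': array([ 0.00034791, -0.00015428,  0.00015176, -0.00151538,  0.00099678,
       -0.00147637]), 'joint_torque': array([ 3.25942392e-05, -6.12653518e+01, -2.58174241e+01,  6.92112115e-02,
        4.82312625e-02, -1.60038308e-04]), 'ee_pos': array([257.98601686, 569.00639286, 214.07418762]), 'orientation': array([-1.87483561e-04,  2.11301729e-01,  9.77420728e-01, -5.15171845e-04]), 'wrist_force': array([ 1.12407374, -0.3005085 ,  1.18985128]), 'ft_torque': array([-0.00990006,  0.01910141, -0.02556394]), 'gripper_force': 0.0, 'grip_width': 95.37206875488405}
scene {'mtx': array([[391.78288012,   0.        , 277.15418106],
       [  0.        , 391.78288012, 210.12353566],
       [  0.        ,   0.        ,   1.        ]]), 'R': array([[ 0.41700447,  0.90873691,  0.01744967],
       [ 0.57990506, -0.25122766, -0.7749805 ],
       [-0.69986955,  0.33328949, -0.63174419]]), 't': array([-259.25175043, -311.45949243, 1251.71544217])}
side {'mtx': a
[... 193 characters left out ...]
-0.01740141],
       [-0.26646602, -0.67970247, -0.68337428],
       [ 0.22716146,  0.6447487 , -0.7298608 ]]), 't': array([-531.3457007 ,  176.25479199,  986.8982219 ])}
{'mtx': array([[325.1922621 ,   0.        , 285.46665085],
       [  0.        , 325.1922621 , 205.56468735],
       [  0.        ,   0.        ,   1.        ]]), 'tool_from_camera': array([[-5.69482900e-04, -9.68619624e-01, -2.48547179e-01,
         7.06284522e+01],
       [ 9.99999750e-01, -4.47564245e-04, -5.47031947e-04,
        -3.28020910e-01],
       [ 4.18625049e-04, -2.48547428e-01,  9.68619637e-01,
        -1.70514249e+02],
       [ 0.00000000e+00,  0.00000000e+00,  0.00000000e+00,
         1.00000000e+00]])} 18.8
```

View pics/scene0.png

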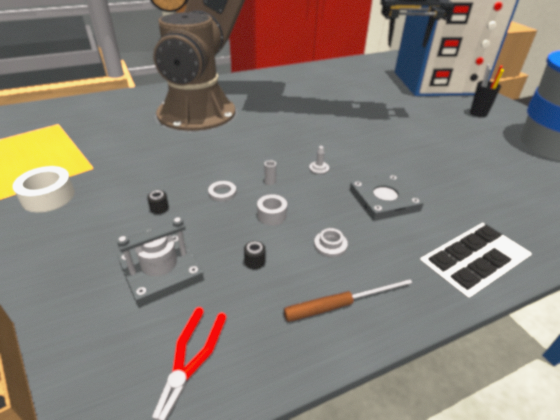

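View pics/side0.png

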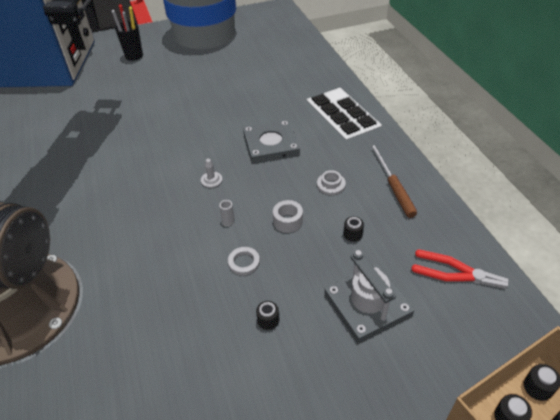

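The scene view shows the base at (386,195), core (320,163), sleeve (270,172), ring (272,209), top (331,241), spacer (222,189), bushes (158,202) and (255,254), and the closed mould at (160,262). In the side view the base is at (271,140), core (211,175), sleeve (227,213), ring (288,215) and top (332,181).

```bash
cat > h.py <<'E'
import numpy as np,cv2
def cloud(z):
    d=z['d'];K=z['mtx'];v,u=np.indices(d.shape)
    P=np.stack([(u-K[0,2])*d/K[0,0],(v-K[1,2])*d/K[1,1],d],-1)
    return (P-z['t'])@z['R']
def plane(z,uv,h):
    K=z['mtx'];ray=z['R'].T@np.linalg.inv(K)@[*uv,1];c=-z['R'].T@z['t']
    return (c+ray*(h-c[2])/ray[2])[:2]
E
python3 - <<'E'
from h import *
obj=dict(base=(24,(386,193),(271,139)),core=(66,(321,148),(209,160)),sleeve=(54,(270,163),(226,205)),ring=(36,(272,202),(288,209)),top=(28,(331,235),(332,176)),spacer=(14,(222,187),(243,259)),bush_a=(43,(157,195),(267,309)),bush_b=(43,(254,246),(354,222)))
for k,n in enumerate(("scene","side")):
    z=np.load(n+"0.npz");C=cloud(z)
    for o,v in obj.items():
        h=v[0];p=plane(z,v[1+k],h)
        m=(np.hypot(*(C[...,:2]-p).transpose(2,0,1))<(48 if o!='base' else 100))&(abs(C[...,2]-h)<5)&(z['d']>0)
        q=C[m]
        c,rad=cv2.minEnclosingCircle(q[:,:2].astype(np.float32)) if len(q) else (0,0)
        print(n,o,p.round(1),"depth",len(q),np.round(c,1),round(rad,1),q[:,2].mean().round(1) if len(q) else '')
    a,b=plane(z,(160,262) if k==0 else (369,300),24),0
    print(n,'closed',a)
E
```

```text
scene base [620.3 273.4] depth 1545 [618.3 274.4] 84.6 24.3
scene core [447.5 197.2] depth 15 [446.5 198.1] 5.2 64.9
scene sleeve [443.7  62. ] depth 59 [447.1  60.5] 15.1 52.8
scene ring [561.5  14.8] depth 321 [567.3  12. ] 32.8 35.7
scene top [695.3  82.9] depth 189 [698.8  81.2] 23.8 27.3
scene spacer [437.4 -57.8] depth 267 [445.6 -60.3] 33.3 13.5
scene bush_a [ 449.4 -205.7] depth 174 [ 448.1 -206.2] 21.6 40.7
scene bush_b [677.3 -73.6] depth 268 [681.1 -73.7] 20.9 40.8
scene closed [ 628.97441446 -239.57207009]
side base [614.7 262.7] depth 1253 [617.3 273.1] 84.4 22.2
side core [445.3 193.5] depth 18 [443.3 196.4] 6.6 64.1
side sleeve [444.9  54.9] depth 51 [444.7  60.1] 15.9 51.7
side ring [567.4  12.9] depth 318 [565.8  11.4] 32.8 34.0
side top [699.   80.6] depth 114 [697.1  81.5] 24.2 25.9
side spacer [442.5 -63.9] depth 370 [443.6 -61.1] 32.6 12.1
side bush_a [ 445.2 -210.1] depth 179 [ 445.7 -207.9] 20.1 39.8
side bush_b [678.3 -77.2] depth 127 [678.9 -76. ] 20.2 39.9
side closed [ 629.79222138 -247.56958097]
```

```bash
cat >> h.py <<'E'
from scipy.spatial.transform import Rotation as Ro
def rot(s): return Ro.from_quat(np.roll(s['orientation'],-1)).as_matrix()
def go(x,y,z=None):
    from station import r
    s=r.sense();p=s['ee_pos'];R=rot(s);d=np.array([x,y,p[2] if z is None else z])-p;t=R.T@d
    n=int(np.ceil(np.linalg.norm(t)/30))
    rv=Ro.from_matrix(R@np.diag([1,1,1])).apply([0,0,1])
    print('t',round(s['clock'],1),'p',p.round(1),'F',s['wrist_force'].round(1),'w',round(s['grip_width'],1),'zaxis',rv.round(4),'units',(t/40).round(3),'rows',n,'per',(t/40/max(n,1)).round(3))
def wcloud(tag):
    from station import r
    s=r.sense();p,d=r.read_camera("wrist");c=r.camera_params("wrist");K=c['mtx'];T=c['tool_from_camera']
    cv2.imwrite(f"pics/{tag}.png",p[:,:,::-1])
    v,u=np.indices(d.shape);a=(u-K[0,2])/K[0,0];b=(v-K[1,2])/K[1,1];th=np.hypot(a,b)
    k=np.tan(np.minimum(th,1.5))/np.maximum(th,1e-9)*d
    P=np.stack([a*k,b*k,d],-1)@T[:3,:3].T+T[:3,3]
    return (P@rot(s).T+s['ee_pos'])[(d>0)&(th<1.2)]
def find(C,p,h,rad,tol=4):
    q=C[(np.hypot(*(C[:,:2]-p).T)<rad)&(abs(C[:,2]-h)<tol)]
    if len(q)<5: print('none',len(q));return
    c,R=cv2.minEnclosingCircle(q[:,:2].astype(np.float32));print(len(q),np.round(c,1),round(R,1),'z',q[:,2].mean().round(1))
E
python3 -c "
from h import *
go(445,197)"
```

```text
t 0.1 p [258.  569.  214.1] F [-0.5 -0.4 -1.1] w 95.1 zaxis [-5.e-04 -8.e-04 -1.e+00] units [-8.098e+00 -6.539e+00  5.000e-03] rows 14 per [-0.578 -0.467  0.   ]
```

>>> step_arm(
  increments=[
    [[0,0,0],[-0.578,-0.467,0],0],
    [[0,0,0],[-0.578,-0.467,0],0],
    [[0,0,0],[-0.578,-0.467,0],0],
    [[0,0,0],[-0.578,-0.467,0],0],
    [[0,0,0],[-0.578,-0.467,0],0],
    [[0,0,0],[-0.578,-0.467,0],0],
    [[0,0,0],[-0.578,-0.467,0],0],
    [[0,0,0],[-0.578,-0.467,0],0],
    [[0,0,0],[-0.578,-0.467,0],0],
    [[0,0,0],[-0.578,-0.467,0],0],
    [[0,0,0],[-0.578,-0.467,0],0],
    [[0,0,0],[-0.578,-0.467,0],0],
    [[0,0,0],[-0.578,-0.467,0],0],
    [[0,0,0],[-0.578,-0.467,0],0],
    [[0,0,0],[0,0,0],0],
    [[0,0,0],[0,0,0],0],
    [[0,0,0],[0,0,0],0],
  ],
  squeeze=30,
)

```text
clock: 1.52
ee_pos: [444.6, 197.6, 214.5]
orientation: [-0.0, 0.212, 0.977, 0.0]
wrist_force: [-0.0, 0.7, 0.3]
grip_width: 47.4
gripper_force: 0.0
```

```bash
python3 -c "
from h import *
C=wcloud('w1')
for p,h,rad in (((445,197),66,15),((445,197),8,35),((618,274),24,100),((446,60),54,25),((566.5,11.7),36,45)): find(C,p,h,rad)
go(445,197,24)"
```

```text
111 [441.7 198.1] 6.3 z 65.6
693 [441.5 198.4] 25.2 z 8.5
868 [566.8 288.8] 51.4 z 24.1
158 [442.6  61.1] 14.3 z 53.6
none 0
t 1.6 p [444.5 197.9 214.5] F [-0.6  0.3 -0.1] w 47.3 zaxis [-4.e-04  1.e-04 -1.e+00] units [-0.024 -0.016  4.763] rows 7 per [-0.003 -0.002  0.68 ]
```

View pics/w1.png

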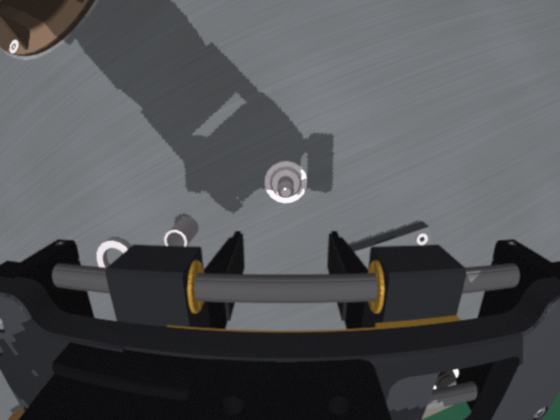

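The wrist view shows the core at (286,183), midway between the fingers. The wrist depth gives its position within 3 mm of the fixed cameras, so I'm descending on it.

>>> step_arm(
  increments=[
    [[0,0,0],[0.02,-0.01,0.7],0],
    [[0,0,0],[0,0,0.7],0],
    [[0,0,0],[0,0,0.7],0],
    [[0,0,0],[0,0,0.7],0],
    [[0,0,0],[0,0,0.7],0],
    [[0,0,0],[0,0,0.7],0],
    [[0,0,0],[0,0,0.3],0],
    [[0,0,0],[0,0,0.28],0],
    [[0,0,0],[0,0,0],0],
    [[0,0,0],[0,0,0],-1],
    [[0,0,0],[0,0,0],-1],
    [[0,0,0],[0,0,0],-1],
    [[0,0,0],[0,0,0],-1],
    [[0,0,0],[0,0,0],-1],
    [[0,0,0],[0,0,0],-1],
    [[0,0,0],[0,0,0],-1],
    [[0,0,0],[0,0,0],-1],
  ],
  squeeze=40,
)

```text
clock: 2.98
ee_pos: [444.3, 197.5, 24.0]
orientation: [0.0, 0.211, 0.977, 0.0]
wrist_force: [-1.9, 2.2, 6.8]
grip_width: 17.3
gripper_force: 40.0
```

>>> step_arm(
  increments=[
    [[0,0,0],[0,0,0],-1],
    [[0,0,0],[0,0,-0.3],-1],
    [[0,0,0],[0,0,-0.6],-1],
    [[0,0,0],[0,0,-0.6],-1],
    [[0,0,0],[0,0,-0.6],-1],
    [[0,0,0],[0,0,-0.5],-1],
    [[0,0,0],[0,0,0],-1],
    [[0,0,0],[0,0,0],-1],
  ],
)

```text
clock: 3.65
ee_pos: [444.1, 197.3, 127.8]
orientation: [0.001, 0.211, 0.977, 0.0]
wrist_force: [-0.3, 0.3, -3.9]
grip_width: 17.3
gripper_force: 40.0
```

```bash
python3 -c "
from h import *
go(618,274)"
```

```text
t 3.6 p [444.1 197.3 127.8] F [-0.3  0.3 -3.9] w 17.3 zaxis [ 1.5e-03  5.0e-04 -1.0e+00] units [-3.167  3.543  0.008] rows 7 per [-0.452  0.506  0.001]
```

>>> step_arm(
  increments=[
    [[0,0,0],[-0.2,0.22,0],-1],
    [[0,0,0],[-0.42,0.47,0],-1],
    [[0,0,0],[-0.42,0.47,0],-1],
    [[0,0,0],[-0.42,0.47,0],-1],
    [[0,0,0],[-0.42,0.47,0],-1],
    [[0,0,0],[-0.42,0.47,0],-1],
    [[0,0,0],[-0.42,0.47,0],-1],
    [[0,0,0],[-0.25,0.28,0],-1],
    [[0,0,0],[-0.197,0.223,0],-1],
    [[0,0,0],[0,0,0],-1],
    [[0,0,0],[0,0,0],-1],
    [[0,0,0],[0,0,0],-1],
  ],
)

```text
clock: 4.65
ee_pos: [616.8, 273.6, 126.0]
orientation: [-0.001, 0.211, 0.977, -0.001]
wrist_force: [-0.2, 0.2, -3.6]
grip_width: 17.2
gripper_force: 40.0
```

```bash
python3 -c "
from h import *
C=wcloud('w2');np.save('w2',C)
b=C[(np.hypot(*(C[:,:2]-[618,274]).T)<100)]
import cv2
print(np.histogram(b[:,2],bins=[-5,5,12,20,28,60,95,100,105,110,115,120,130,160]))
q=b[abs(b[:,2]-24)<4][:,:2].astype(np.float32);print('plate',cv2.minAreaRect(q),len(q))
f=b[(b[:,2]>13)&(b[:,2]<19)];find(f,(618,274),16,45)
f=b[(b[:,2]>106)&(b[:,2]<116)];find(f,(618,274),112,32)
go(618,274)"
```

```text
(array([11039,    18,  1384, 10881,     0,     0,     0,     9,   503,
        1247,   789,   217,  1605]), array([ -5,   5,  12,  20,  28,  60,  95, 100, 105, 110, 115, 120, 130,
       160]))
plate ((614.7135620117188, 273.92022705078125), (120.68328094482422, 120.45103454589844), 83.21692657470703) 10881
1356 [615.4 273.7] 28.0 z 16.8
1758 [614.3 274.2] 25.1 z 111.0
t 4.7 p [616.9 273.7 126.5] F [-0.  -0.3 -2.6] w 17.4 zaxis [-1.8e-03 -5.0e-04 -1.0e+00] units [-0.021  0.019 -0.   ] rows 1 per [-0.021  0.019 -0.   ]
```

View pics/w2.png

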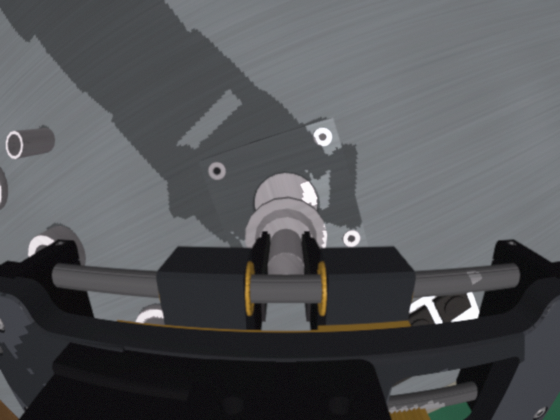

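The wrist view shows the held core foot at (286,220) over the recess at (286,190). The depth fits agree to within 1 mm, so I'm lowering it.

>>> step_arm(
  increments=[
    [[0,0,0],[-0.02,0,0.3],-1],
    [[0,0,0],[0,0,0.5],-1],
    [[0,0,0],[0,0,0.5],-1],
    [[0,0,0],[0,0,0.35],-1],
    [[0,0,0],[0,0,0.15],-1],
    [[0,0,0],[0,0,0.06],-1],
    [[0,0,0],[0,0,0.06],-1],
    [[0,0,0],[0,0,0.06],-1],
    [[0,0,0],[0,0,0.06],-1],
    [[0,0,0],[0,0,0],-1],
    [[0,0,0],[0,0,0],-1],
  ],
)

```text
clock: 5.62
ee_pos: [618.8, 273.8, 46.2]
orientation: [0.0, 0.211, 0.977, 0.0]
wrist_force: [-0.4, 0.9, -2.3]
grip_width: 17.2
gripper_force: 40.0
```

```bash
python3 -c "
from h import *
go(617.5,273.5,40)"
```

```text
t 5.6 p [618.8 273.8  46.2] F [-0.4  0.9 -2.3] w 17.2 zaxis [ 5.e-04  2.e-04 -1.e+00] units [ 0.026 -0.019  0.155] rows 1 per [ 0.026 -0.019  0.155]
```

>>> step_arm(
  increments=[
    [[0,0,0],[0.01,0,0.05],-1],
    [[0,0,0],[0,0,0.05],-1],
    [[0,0,0],[0,0,0.03],-1],
    [[0,0,0],[0,0,0],-1],
    [[0,0,0],[0,0,0],-1],
  ],
)

```text
clock: 6.03
ee_pos: [618.3, 273.9, 40.5]
orientation: [-0.0, 0.211, 0.977, 0.0]
wrist_force: [0.4, -0.1, -3.1]
grip_width: 17.2
gripper_force: 40.0
```

```bash
python3 -c "
from h import *
go(617.5,273.5,40)
go(617.5,273.5,40)"
```

```text
t 6.0 p [618.3 273.9  40.5] F [ 0.4 -0.1 -3.1] w 17.2 zaxis [-1.e-04  0.e+00 -1.e+00] units [ 0.013 -0.017  0.014] rows 1 per [ 0.013 -0.017  0.014]
t 6.0 p [618.3 273.9  40.5] F [ 0.4 -0.1 -3.1] w 17.2 zaxis [-1.e-04  0.e+00 -1.e+00] units [ 0.013 -0.017  0.014] rows 1 per [ 0.013 -0.017  0.014]
```

Nearly on the floor. I'll go 0.4 mm further, then release, rise and move back to look.

>>> step_arm(
  increments=[
    [[0,0,0],[0,0,0.012],-1],
    [[0,0,0],[0,0,0],-1],
    [[0,0,0],[0,0,0],-0.4],
    [[0,0,0],[0,0,0],0],
    [[0,0,0],[0,0,0],0],
    [[0,0,0],[0,0,0],0],
    [[0,0,0],[0,0,-0.4],0],
    [[0,0,0],[0,0,-0.7],0],
    [[0,0,0],[0,0,-0.8],0],
    [[0,0,0],[0,0,-0.8],0],
    [[0,0,0],[0,0,-0.8],0.5],
    [[0,0,0],[0,0,0],0.9],
    [[0,0,0],[0,0,0],0.9],
  ],
)

```text
clock: 7.12
ee_pos: [618.8, 274.1, 182.2]
orientation: [0.002, 0.211, 0.977, 0.001]
wrist_force: [-0.9, -0.5, -0.8]
grip_width: 62.6
gripper_force: 0.0
```

```bash
python3 -c "
from h import *
C=wcloud('w3');find(C,(615,274),82,15);find(C,(615,274),24,26.5,3)
q=C[(np.hypot(*(C[:,:2]-[615,274]).T)<100)&(abs(C[:,2]-24)<4)][:,:2].astype(np.float32);print('plate',cv2.minAreaRect(q),len(q))
go(566.5,11.7)"
```

```text
144 [615.4 274.5] 6.1 z 81.6
852 [615.6 274.7] 25.1 z 24.4
plate ((615.125732421875, 273.442138671875), (120.78744506835938, 121.91533660888672), 83.13703918457031) 11677
t 7.2 p [618.2 273.9 180.4] F [-0.3 -0.2 -0.1] w 66.7 zaxis [ 7.e-04  3.e-04 -1.e+00] units [-1.531e+00 -6.502e+00 -3.000e-03] rows 9 per [-0.17  -0.722 -0.   ]
```

>>> step_arm(
  increments=[
    [[0,0,0],[-0.17,-0.722,0],0.9],
    [[0,0,0],[-0.17,-0.722,0],0.9],
    [[0,0,0],[-0.17,-0.722,0],0.9],
    [[0,0,0],[-0.17,-0.722,0],0.9],
    [[0,0,0],[-0.17,-0.722,0],0.9],
    [[0,0,0],[-0.17,-0.722,0],0.9],
    [[0,0,0],[-0.17,-0.722,0],0.9],
    [[0,0,0],[-0.17,-0.722,0],0.9],
    [[0,0,0],[-0.17,-0.722,0],0.9],
    [[0,0,0],[0,0,0],0.9],
    [[0,0,0],[0,0,0],0.9],
    [[0,0,0],[0,0,0],0.9],
  ],
)

```text
clock: 8.17
ee_pos: [566.4, 12.1, 179.2]
orientation: [-0.001, 0.212, 0.977, 0.0]
wrist_force: [-0.1, 0.4, 0.5]
grip_width: 90.4
gripper_force: 0.0
```

```bash
python3 -c "
from h import *
C=wcloud('w4');find(C,(564,12),36,45);find(C,(564,12),36,45,3);find(C,(442,61),54,22);find(C,(695,82),28,30)
go(566.5,11.7,8)"
```

```text
1831 [563.7  11.8] 32.1 z 36.2
1814 [563.8  11.7] 32.0 z 36.2
299 [443.4  60.5] 14.1 z 53.9
none 0
t 8.2 p [566.5  12.6 179.3] F [-0.2 -0.1  0.4] w 90.2 zaxis [-1.3e-03  4.0e-04 -1.0e+00] units [-0.015 -0.019  4.283] rows 6 per [-0.002 -0.003  0.714]
```

>>> step_arm(
  increments=[
    [[0,0,0],[-0.01,-0.015,0.6],0.9],
    [[0,0,0],[0,0,0.7],0.9],
    [[0,0,0],[0,0,0.7],0.9],
    [[0,0,0],[0,0,0.7],0.9],
    [[0,0,0],[0,0,0.7],0.9],
    [[0,0,0],[0,0,0.5],0.9],
    [[0,0,0],[0,0,0.25],0.9],
    [[0,0,0],[0,0,0.13],0.9],
    [[0,0,0],[0,0,0],0.9],
    [[0,0,0],[0,0,0],0],
    [[0,0,0],[0,0,0],-1],
    [[0,0,0],[0,0,0],-1],
    [[0,0,0],[0,0,0],-1],
    [[0,0,0],[0,0,0],-1],
    [[0,0,0],[0,0,0],-1],
    [[0,0,0],[0,0,0],-1],
    [[0,0,0],[0,0,0],-1],
  ],
  squeeze=50,
)

```text
clock: 9.63
ee_pos: [567.1, 11.1, 9.7]
orientation: [0.001, 0.211, 0.977, 0.0]
wrist_force: [-0.8, 0.8, 6.8]
grip_width: 64.3
gripper_force: 50.0
```

>>> step_arm(
  increments=[
    [[0,0,0],[0,0,0],-1],
    [[0,0,0],[0,0,-0.3],-1],
    [[0,0,0],[0,0,-0.6],-1],
    [[0,0,0],[0,0,-0.6],-1],
    [[0,0,0],[0,0,-0.7],-1],
    [[0,0,0],[0,0,-0.7],-1],
    [[0,0,0],[0,0,-0.3],-1],
    [[0,0,0],[0,0,0],-1],
    [[0,0,0],[0,0,0],-1],
  ],
)

```text
clock: 10.38
ee_pos: [566.5, 11.2, 137.3]
orientation: [0.0, 0.211, 0.977, 0.0]
wrist_force: [-0.6, -0.6, -5.4]
grip_width: 64.0
gripper_force: 50.0
```

```bash
python3 -c "
from h import *
go(618.4,274.2)"
```

```text
t 10.4 p [566.5  11.2 137.3] F [-0.6 -0.6 -5.4] w 64.0 zaxis [ 5.e-04  0.e+00 -1.e+00] units [1.533e+00 6.524e+00 1.000e-03] rows 9 per [0.17  0.725 0.   ]
```

>>> step_arm(
  increments=[
    [[0,0,0],[0.08,0.35,0],-1],
    [[0,0,0],[0.155,0.66,0],-1],
    [[0,0,0],[0.155,0.66,0],-1],
    [[0,0,0],[0.155,0.66,0],-1],
    [[0,0,0],[0.155,0.66,0],-1],
    [[0,0,0],[0.155,0.66,0],-1],
    [[0,0,0],[0.155,0.66,0],-1],
    [[0,0,0],[0.155,0.66,0],-1],
    [[0,0,0],[0.155,0.66,0],-1],
    [[0,0,0],[0.155,0.66,0],-1],
    [[0,0,0],[0.055,0.23,0],-1],
    [[0,0,0],[0,0,0],-1],
    [[0,0,0],[0,0,0],-1],
    [[0,0,0],[0,0,0],-1],
  ],
)

```text
clock: 11.55
ee_pos: [618.2, 272.9, 135.9]
orientation: [-0.001, 0.212, 0.977, -0.001]
wrist_force: [1.1, -0.7, -5.1]
grip_width: 63.8
gripper_force: 50.0
```

```bash
python3 -c "
from h import *
C=wcloud('w5');R=C[(np.hypot(*(C[:,:2]-[615,274]).T)<34)];print(np.histogram(R[:,2],bins=range(10,200,10)))
find(C,(615,274),82,15);find(C,(615,274),163,34,6)
go(618.4,274.2)"
```

```text
(array([ 312, 1624,  111,    0,    0,    0,    0,    1,    0,    0,    0,
        130,  676,  621,  701, 5284,  168,  158]), array([ 10,  20,  30,  40,  50,  60,  70,  80,  90, 100, 110, 120, 130,
       140, 150, 160, 170, 180, 190]))
none 1
5506 [613.7 274.6] 33.7 z 162.3
t 11.6 p [618.4 272.8 136.3] F [-0.6 -0.7 -4.6] w 64.3 zaxis [-1.4e-03 -6.0e-04 -1.0e+00] units [ 0.016  0.032 -0.   ] rows 1 per [ 0.016  0.032 -0.   ]
```

View pics/w5.png

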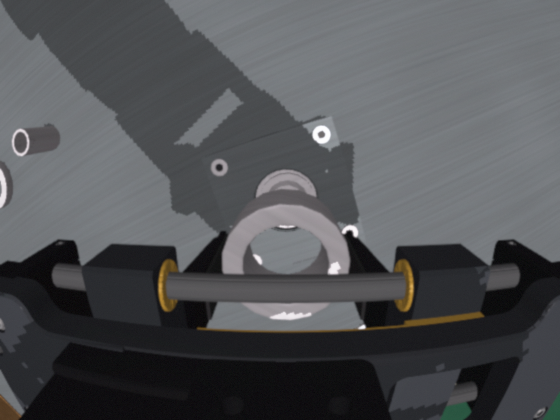

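The wrist view shows the ring held level at (287,255), with the core's foot behind it at (286,185). I'm lowering it.

>>> step_arm(
  increments=[
    [[0,0,0],[0.01,0.02,0.3],-1],
    [[0,0,0],[0,0,0.5],-1],
    [[0,0,0],[0,0,0.5],-1],
    [[0,0,0],[0,0,0.5],-1],
    [[0,0,0],[0,0,0.3],-1],
    [[0,0,0],[0,0,0.16],-1],
    [[0,0,0],[0,0,0.06],-1],
    [[0,0,0],[0,0,0.06],-1],
    [[0,0,0],[0,0,0],-1],
    [[0,0,0],[0,0,0],-1],
  ],
)

```text
clock: 12.43
ee_pos: [619.1, 275.0, 42.6]
orientation: [0.001, 0.211, 0.977, 0.0]
wrist_force: [-0.1, 0.1, -5.4]
grip_width: 63.7
gripper_force: 50.0
```

>>> step_arm(
  increments=[
    [[0,0,0],[0,0,0.05],-1],
    [[0,0,0],[0,0,0.05],-1],
    [[0,0,0],[0,0,0],-1],
    [[0,0,0],[0,0,0],-1],
  ],
)

```text
clock: 12.77
ee_pos: [618.7, 274.9, 37.8]
orientation: [-0.0, 0.211, 0.977, 0.0]
wrist_force: [0.1, 0.0, -5.3]
grip_width: 63.9
gripper_force: 50.0
```

```bash
python3 -c "
from h import *
go(618.4,274.2,33.5)"
```

```text
t 12.8 p [618.7 274.9  37.8] F [ 0.1  0.  -5.3] w 63.9 zaxis [ 0.  0. -1.] units [-0.001 -0.019  0.107] rows 1 per [-0.001 -0.019  0.107]
```

>>> step_arm(
  increments=[
    [[0,0,0],[0,-0.01,0.04],-1],
    [[0,0,0],[0,0,0.03],-1],
    [[0,0,0],[0,0,0.025],-1],
    [[0,0,0],[0,0,0],-1],
    [[0,0,0],[0,0,0],-1],
  ],
)

```text
clock: 13.18
ee_pos: [618.6, 274.5, 33.9]
orientation: [-0.0, 0.211, 0.977, 0.0]
wrist_force: [0.2, -0.4, -4.9]
grip_width: 63.8
gripper_force: 50.0
```

>>> step_arm(
  increments=[
    [[0,0,0],[0,0,0.015],-1],
    [[0,0,0],[0,0,0.015],-1],
    [[0,0,0],[0,0,0],-1],
    [[0,0,0],[0,0,0],-1],
  ],
)

```text
clock: 13.52
ee_pos: [618.6, 274.6, 33.7]
orientation: [0.0, 0.211, 0.977, 0.0]
wrist_force: [-3.7, -1.5, 6.3]
grip_width: 64.2
gripper_force: 50.0
```

Contact. Releasing and rising.

>>> step_arm(
  increments=[
    [[0,0,0],[0,0,0],0],
    [[0,0,0],[0,0,0],0.7],
    [[0,0,0],[0,0,0],0.8],
    [[0,0,0],[0,0,0],0.8],
    [[0,0,0],[0,0,-0.2],0.8],
    [[0,0,0],[0,0,-0.6],0.8],
    [[0,0,0],[0,0,-0.8],0.8],
    [[0,0,0],[0,0,-0.8],0.8],
    [[0,0,0],[0,0,-0.8],0.5],
    [[0,0,0],[0,0,-0.4],0],
    [[0,0,0],[0,0,0],0],
    [[0,0,0],[0,0,0],0],
  ],
)

```text
clock: 14.52
ee_pos: [618.7, 274.6, 177.9]
orientation: [0.001, 0.211, 0.977, 0.001]
wrist_force: [0.4, 0.4, -1.4]
grip_width: 64.4
gripper_force: 0.0
```

```bash
python3 -c "
from h import *
C=wcloud('w6');find(C,(615,274),82,15);find(C,(615,274),60,45)
go(446,60.3)"
```

```text
153 [615.4 274.6] 6.2 z 81.7
2183 [615.5 275.4] 32.1 z 60.1
t 14.6 p [618.3 274.4 176.5] F [-1.1  0.1 -0.1] w 60.2 zaxis [-2.e-04 -0.e+00 -1.e+00] units [ 1.711e+00 -6.654e+00  1.000e-03] rows 10 per [ 0.171 -0.665  0.   ]
```

Ring seated, with its top at 60.1 mm. Moving to the sleeve.

>>> step_arm(
  increments=[
    [[0,0,0],[0.171,-0.665,0],0],
    [[0,0,0],[0.171,-0.665,0],0],
    [[0,0,0],[0.171,-0.665,0],0],
    [[0,0,0],[0.171,-0.665,0],0],
    [[0,0,0],[0.171,-0.665,0],0],
    [[0,0,0],[0.171,-0.665,0],0],
    [[0,0,0],[0.171,-0.665,0],0],
    [[0,0,0],[0.171,-0.665,0],0],
    [[0,0,0],[0.171,-0.665,0],0],
    [[0,0,0],[0.171,-0.665,0],0],
    [[0,0,0],[0,0,0],0],
    [[0,0,0],[0,0,0],0],
    [[0,0,0],[0,0,0],0],
  ],
)

```text
clock: 15.65
ee_pos: [446.7, 60.7, 176.3]
orientation: [-0.0, 0.212, 0.977, 0.0]
wrist_force: [-1.0, -0.1, 0.5]
grip_width: 47.5
gripper_force: 0.0
```

```bash
python3 -c "
from h import *
C=wcloud('w7');find(C,(443.4,60.5),54,22);find(C,(443.4,60.5),54,22,2)
go(446.2,60.5,32)"
```

```text
306 [443.3  60.7] 14.1 z 53.9
276 [443.3  60.7] 14.1 z 54.2
t 15.7 p [446.9  60.9 176.3] F [-0.5 -0.5  0.3] w 47.3 zaxis [-5.e-04  2.e-04 -1.e+00] units [ 0.009 -0.016  3.607] rows 5 per [ 0.002 -0.003  0.721]
```

>>> step_arm(
  increments=[
    [[0,0,0],[0.01,-0.01,0.6],0],
    [[0,0,0],[0,0,0.7],0],
    [[0,0,0],[0,0,0.7],0],
    [[0,0,0],[0,0,0.7],0],
    [[0,0,0],[0,0,0.5],0],
    [[0,0,0],[0,0,0.25],0],
    [[0,0,0],[0,0,0.13],0],
    [[0,0,0],[0,0,0],0],
    [[0,0,0],[0,0,0],-0.3],
    [[0,0,0],[0,0,0],-1],
    [[0,0,0],[0,0,0],-1],
    [[0,0,0],[0,0,0],-1],
    [[0,0,0],[0,0,0],-1],
    [[0,0,0],[0,0,0],-1],
    [[0,0,0],[0,0,0],-1],
    [[0,0,0],[0,0,0],-1],
  ],
  squeeze=30,
)

```text
clock: 17.03
ee_pos: [446.2, 60.3, 34.1]
orientation: [0.001, 0.211, 0.977, 0.0]
wrist_force: [-1.5, 1.3, 7.7]
grip_width: 26.9
gripper_force: 30.0
```

>>> step_arm(
  increments=[
    [[0,0,0],[0,0,0],-1],
    [[0,0,0],[0,0,-0.3],-1],
    [[0,0,0],[0,0,-0.7],-1],
    [[0,0,0],[0,0,-0.7],-1],
    [[0,0,0],[0,0,-0.7],-1],
    [[0,0,0],[0,0,-0.6],-1],
    [[0,0,0],[0,0,-0.3],-1],
    [[0,0,0],[0,0,0],-1],
    [[0,0,0],[0,0,0],-1],
  ],
)

```text
clock: 17.78
ee_pos: [445.8, 60.3, 165.6]
orientation: [0.001, 0.211, 0.977, 0.0]
wrist_force: [-0.4, -0.2, -1.3]
grip_width: 26.8
gripper_force: 30.0
```

```bash
python3 -c "
from h import *
go(618.4,274.4)"
```

```text
t 17.8 p [445.8  60.3 165.6] F [-0.4 -0.2 -1.3] w 26.8 zaxis [ 1.1e-03  1.0e-04 -1.0e+00] units [-1.719e+00  6.657e+00  5.000e-03] rows 10 per [-0.172  0.666  0.001]
```

>>> step_arm(
  increments=[
    [[0,0,0],[-0.08,0.3,0],-1],
    [[0,0,0],[-0.16,0.62,0],-1],
    [[0,0,0],[-0.16,0.62,0],-1],
    [[0,0,0],[-0.16,0.62,0],-1],
    [[0,0,0],[-0.16,0.62,0],-1],
    [[0,0,0],[-0.16,0.62,0],-1],
    [[0,0,0],[-0.16,0.62,0],-1],
    [[0,0,0],[-0.16,0.62,0],-1],
    [[0,0,0],[-0.16,0.62,0],-1],
    [[0,0,0],[-0.16,0.62,0],-1],
    [[0,0,0],[-0.16,0.62,0],-1],
    [[0,0,0],[-0.04,0.155,0],-1],
    [[0,0,0],[0,0,0],-1],
    [[0,0,0],[0,0,0],-1],
    [[0,0,0],[0,0,0],-1],
  ],
)

```text
clock: 19.03
ee_pos: [617.7, 273.7, 164.7]
orientation: [-0.001, 0.211, 0.977, -0.0]
wrist_force: [0.3, -0.1, -1.1]
grip_width: 26.9
gripper_force: 30.0
```

```bash
python3 -c "
from h import *
C=wcloud('w8');find(C,(615,274),82,15);find(C,(615,274),60,45)
f=C[np.hypot(*(C[:,:2]-[615,274]).T)<22];print(np.histogram(f[:,2],bins=range(10,220,10))[0])
go(618.3,274.3)"
```

```text
88 [615.  274.9] 5.8 z 81.1
1841 [615.4 275.5] 32.0 z 60.2
[   0  229  548   87  151  145  145   63    0    0    0    0  218  349
  438  601  756 1034  281  330]
t 19.1 p [617.9 273.6 165.2] F [ 0.6  0.2 -1.3] w 27.0 zaxis [-1.e-03 -3.e-04 -1.e+00] units [-0.003  0.019 -0.   ] rows 1 per [-0.003  0.019 -0.   ]
```

View pics/w8.png

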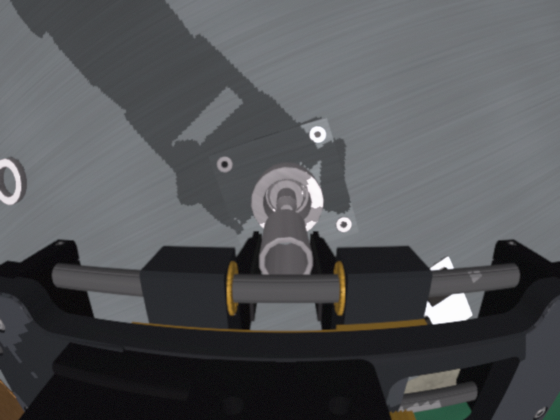

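The wrist view shows the sleeve hanging upright at (287,250), with the core pin at (287,195) inside the ring. I'm lowering it.

>>> step_arm(
  increments=[
    [[0,0,0],[0,0.015,0.3],-1],
    [[0,0,0],[0,0,0.5],-1],
    [[0,0,0],[0,0,0.3],-1],
    [[0,0,0],[0,0,0.15],-1],
    [[0,0,0],[0,0,0.15],-1],
    [[0,0,0],[0,0,0.15],-1],
    [[0,0,0],[0,0,0.15],-1],
    [[0,0,0],[0,0,0.15],-1],
    [[0,0,0],[0,0,0.15],-1],
    [[0,0,0],[0,0,0],-1],
  ],
)

```text
clock: 19.92
ee_pos: [618.3, 274.7, 84.3]
orientation: [-0.001, 0.211, 0.977, -0.0]
wrist_force: [0.6, 0.6, -0.9]
grip_width: 26.5
gripper_force: 30.0
```

>>> step_arm(
  increments=[
    [[0,0,0],[0,0,0.1],-1],
    [[0,0,0],[0,0,0.1],-1],
    [[0,0,0],[0,0,0.1],-1],
    [[0,0,0],[0,0,0.08],-1],
    [[0,0,0],[0,0,0],-1],
    [[0,0,0],[0,0,0],-1],
  ],
)

```text
clock: 20.42
ee_pos: [618.7, 274.9, 70.2]
orientation: [-0.0, 0.211, 0.977, -0.0]
wrist_force: [0.7, 0.6, -2.2]
grip_width: 26.6
gripper_force: 30.0
```

>>> step_arm(
  increments=[
    [[0,0,0],[0,0,0.04],-1],
    [[0,0,0],[0,0,0.03],-1],
    [[0,0,0],[0,0,0.02],-1],
    [[0,0,0],[0,0,0.015],-1],
    [[0,0,0],[0,0,0],-1],
    [[0,0,0],[0,0,0],-1],
  ],
)

```text
clock: 20.92
ee_pos: [618.8, 274.9, 66.3]
orientation: [0.0, 0.211, 0.977, 0.0]
wrist_force: [-1.3, -0.2, -0.0]
grip_width: 26.9
gripper_force: 30.0
```

Near contact. One more 0.4 mm, then release.

>>> step_arm(
  increments=[
    [[0,0,0],[0,0,0.01],-1],
    [[0,0,0],[0,0,0],-1],
    [[0,0,0],[0,0,0],-0.5],
    [[0,0,0],[0,0,0],0],
    [[0,0,0],[0,0,0],0],
    [[0,0,0],[0,0,0],0],
    [[0,0,0],[0,0,-0.2],0],
    [[0,0,0],[0,0,-0.6],0],
    [[0,0,0],[0,0,-0.8],0],
    [[0,0,0],[0,0,-0.8],0],
    [[0,0,0],[0,0,-0.5],0.3],
    [[0,0,0],[0,0,0],0.3],
    [[0,0,0],[0,0,0],0.3],
  ],
)

```text
clock: 22.0
ee_pos: [619.0, 275.0, 183.2]
orientation: [0.001, 0.211, 0.977, 0.001]
wrist_force: [0.0, 1.3, 0.0]
grip_width: 59.9
gripper_force: 0.0
```

```bash
python3 -c "
from h import *
C=wcloud('w9');find(C,(615,274),86,18,3);find(C,(615,274),60,45)
go(698,81.5)"
```

```text
356 [615.6 275.3] 13.8 z 85.9
2099 [615.2 275.3] 32.0 z 60.2
t 22.1 p [618.5 274.8 181.8] F [-0.4 -0.9 -1.4] w 60.9 zaxis [ 0.e+00  1.e-04 -1.e+00] units [-3.807 -3.581 -0.   ] rows 7 per [-0.544 -0.512 -0.   ]
```

Sleeve seated, with its top at 85.9 mm. Moving to the top plate.

>>> step_arm(
  increments=[
    [[0,0,0],[-0.476,-0.448,0],0.4],
    [[0,0,0],[-0.476,-0.448,0],0.4],
    [[0,0,0],[-0.476,-0.448,0],0.4],
    [[0,0,0],[-0.476,-0.448,0],0.4],
    [[0,0,0],[-0.476,-0.448,0],0.4],
    [[0,0,0],[-0.476,-0.448,0],0.4],
    [[0,0,0],[-0.476,-0.448,0],0.4],
    [[0,0,0],[-0.475,-0.445,0],0.4],
    [[0,0,0],[0,0,0],0.4],
    [[0,0,0],[0,0,0],0.4],
    [[0,0,0],[0,0,0],0.4],
  ],
)

```text
clock: 22.97
ee_pos: [697.7, 81.9, 180.5]
orientation: [-0.001, 0.211, 0.977, -0.0]
wrist_force: [-0.4, 0.3, 0.0]
grip_width: 66.3
gripper_force: 0.0
```

```bash
python3 -c "
from h import *
C=wcloud('w10');find(C,(695,81.5),28,32,3);find(C,(695,81.5),12,42,3)
go(698,81.5,14)"
```

```text
670 [695.4  81.7] 23.0 z 28.0
1367 [695.3  81.9] 33.0 z 12.2
t 23.0 p [697.7  82.3 180.9] F [ 0.6 -0.6  0.1] w 66.5 zaxis [-1.6e-03  2.0e-04 -1.0e+00] units [-0.023 -0.014  4.171] rows 6 per [-0.004 -0.002  0.695]
```

View pics/w10.png

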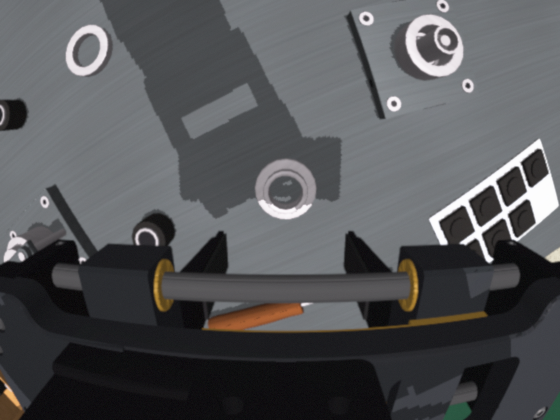

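The wrist view shows the top plate at (286,190), collar up, between the fingers. The assembled stack stands at (435,47). I'm descending to grip the collar.

>>> step_arm(
  increments=[
    [[0,0,0],[-0.015,-0.01,0.6],0.4],
    [[0,0,0],[0,0,0.7],0.4],
    [[0,0,0],[0,0,0.7],0.4],
    [[0,0,0],[0,0,0.7],0.4],
    [[0,0,0],[0,0,0.6],0.4],
    [[0,0,0],[0,0,0.45],0.4],
    [[0,0,0],[0,0,0.25],0.4],
    [[0,0,0],[0,0,0.1],0.4],
    [[0,0,0],[0,0,0],0.4],
    [[0,0,0],[0,0,0],0.4],
    [[0,0,0],[0,0,0],0.4],
  ],
  squeeze=50,
)

```text
clock: 23.93
ee_pos: [699.3, 81.2, 19.2]
orientation: [0.001, 0.211, 0.977, 0.0]
wrist_force: [0.1, -0.6, -0.9]
grip_width: 66.6
gripper_force: 0.0
```

>>> step_arm(
  increments=[
    [[0,0,0],[0.02,0,0.06],0.4],
    [[0,0,0],[0,0,0.06],0.4],
    [[0,0,0],[0,0,0],0.4],
    [[0,0,0],[0,0,0],0],
    [[0,0,0],[0,0,0],-1],
    [[0,0,0],[0,0,0],-1],
    [[0,0,0],[0,0,0],-1],
    [[0,0,0],[0,0,0],-1],
    [[0,0,0],[0,0,0],-1],
    [[0,0,0],[0,0,0],-1],
    [[0,0,0],[0,0,0],-1],
    [[0,0,0],[0,0,0],-1],
  ],
)

```text
clock: 24.93
ee_pos: [698.0, 81.2, 13.1]
orientation: [0.0, 0.211, 0.977, 0.0]
wrist_force: [-0.5, -0.3, 1.5]
grip_width: 45.3
gripper_force: 50.0
```

>>> step_arm(
  increments=[
    [[0,0,0],[0,0,0],-1],
    [[0,0,0],[0,0,-0.2],-1],
    [[0,0,0],[0,0,-0.4],-1],
    [[0,0,0],[0,0,-0.6],-1],
    [[0,0,0],[0,0,-0.6],-1],
    [[0,0,0],[0,0,-0.6],-1],
    [[0,0,0],[0,0,-0.5],-1],
    [[0,0,0],[0,0,-0.3],-1],
    [[0,0,0],[0,0,0],-1],
    [[0,0,0],[0,0,0],-1],
  ],
)

```text
clock: 25.77
ee_pos: [697.6, 81.3, 140.7]
orientation: [-0.0, 0.211, 0.977, 0.0]
wrist_force: [-0.3, -0.4, -4.4]
grip_width: 45.1
gripper_force: 50.0
```

```bash
python3 -c "
from h import *
go(618.6,274.9)"
```

```text
t 25.8 p [697.6  81.3 140.7] F [-0.3 -0.4 -4.4] w 45.1 zaxis [-1.e-04  0.e+00 -1.e+00] units [3.798e+00 3.593e+00 1.000e-03] rows 7 per [0.543 0.513 0.   ]
```

>>> step_arm(
  increments=[
    [[0,0,0],[0.2,0.19,0],-1],
    [[0,0,0],[0.4,0.38,0],-1],
    [[0,0,0],[0.45,0.42,0],-1],
    [[0,0,0],[0.45,0.42,0],-1],
    [[0,0,0],[0.45,0.42,0],-1],
    [[0,0,0],[0.45,0.42,0],-1],
    [[0,0,0],[0.45,0.42,0],-1],
    [[0,0,0],[0.45,0.42,0],-1],
    [[0,0,0],[0.35,0.34,0],-1],
    [[0,0,0],[0.16,0.156,0],-1],
    [[0,0,0],[0,0,0],-1],
    [[0,0,0],[0,0,0],-1],
    [[0,0,0],[0,0,0],-1],
  ],
)

```text
clock: 26.85
ee_pos: [618.5, 274.0, 140.4]
orientation: [-0.0, 0.212, 0.977, -0.0]
wrist_force: [0.3, 0.6, -4.4]
grip_width: 44.9
gripper_force: 50.0
```

```bash
python3 -c "
from h import *
C=wcloud('w11');find(C,(615,274),141,36,3)
go(618,274.8,73.5)"
```

```text
2632 [611.8 276.3] 31.9 z 139.9
t 26.9 p [618.7 273.8 140.6] F [ 0.4 -0.3 -3.5] w 45.0 zaxis [-4.e-04 -3.e-04 -1.e+00] units [0.026 0.017 1.677] rows 3 per [0.009 0.006 0.559]
```

View pics/w11.png

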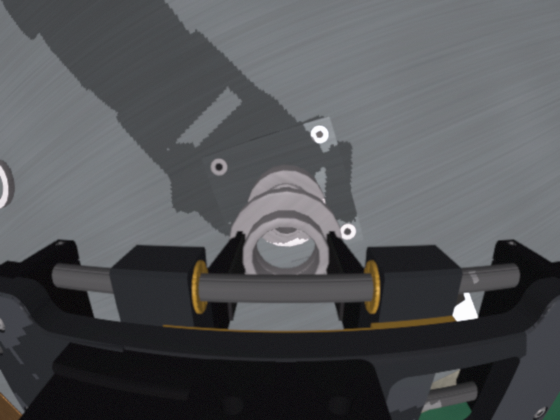

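The wrist view shows the top plate held level with its collar at (286,255), the flange near (286,215), and the ring behind it at (286,185). I'm lowering it.

>>> step_arm(
  increments=[
    [[0,0,0],[0.02,0.015,0.3],-1],
    [[0,0,0],[0,0,0.4],-1],
    [[0,0,0],[0,0,0.2],-1],
    [[0,0,0],[0,0,0.12],-1],
    [[0,0,0],[0,0,0.12],-1],
    [[0,0,0],[0,0,0.1],-1],
    [[0,0,0],[0,0,0.1],-1],
    [[0,0,0],[0,0,0.08],-1],
    [[0,0,0],[0,0,0],-1],
    [[0,0,0],[0,0,0],-1],
  ],
)

```text
clock: 27.73
ee_pos: [617.9, 275.8, 84.3]
orientation: [0.0, 0.211, 0.977, 0.0]
wrist_force: [0.2, -0.6, -3.8]
grip_width: 45.2
gripper_force: 50.0
```

>>> step_arm(
  increments=[
    [[0,0,0],[0,0,0.06],-1],
    [[0,0,0],[0,0,0.06],-1],
    [[0,0,0],[0,0,0.05],-1],
    [[0,0,0],[0,0,0],-1],
    [[0,0,0],[0,0,0],-1],
  ],
)

```text
clock: 28.15
ee_pos: [617.8, 275.7, 77.3]
orientation: [-0.0, 0.211, 0.977, -0.0]
wrist_force: [0.4, 0.7, -4.5]
grip_width: 45.1
gripper_force: 50.0
```

>>> step_arm(
  increments=[
    [[0,0,0],[0,0,0.04],-1],
    [[0,0,0],[0,0,0.03],-1],
    [[0,0,0],[0,0,0.02],-1],
    [[0,0,0],[0,0,0],-1],
    [[0,0,0],[0,0,0],-1],
  ],
)

```text
clock: 28.57
ee_pos: [617.9, 275.7, 73.7]
orientation: [-0.0, 0.211, 0.977, 0.0]
wrist_force: [0.1, -0.7, -3.7]
grip_width: 45.1
gripper_force: 50.0
```

>>> step_arm(
  increments=[
    [[0,0,0],[0,0,0.015],-1],
    [[0,0,0],[0,0,0.01],-1],
    [[0,0,0],[0,0,0],-1],
    [[0,0,0],[0,0,0],-1],
  ],
)

```text
clock: 28.9
ee_pos: [617.9, 275.7, 73.0]
orientation: [0.0, 0.211, 0.977, 0.0]
wrist_force: [-0.6, -0.3, -0.3]
grip_width: 45.1
gripper_force: 50.0
```

Weight taken by the ring. Releasing and rising.

>>> step_arm(
  increments=[
    [[0,0,0],[0,0,0.005],-1],
    [[0,0,0],[0,0,0],-0.1],
    [[0,0,0],[0,0,0],0.3],
    [[0,0,0],[0,0,0],0.4],
    [[0,0,0],[0,0,0],0.4],
    [[0,0,0],[0,0,0],0.4],
    [[0,0,0],[0,0,-0.2],0.4],
    [[0,0,0],[0,0,-0.6],0.4],
    [[0,0,0],[0,0,-0.8],0.4],
    [[0,0,0],[0,0,-0.8],0.4],
    [[0,0,0],[0,0,-0.6],0.4],
    [[0,0,0],[0,0,0],0.4],
    [[0,0,0],[0,0,0],0.4],
  ],
)

```text
clock: 29.98
ee_pos: [618.2, 275.9, 194.5]
orientation: [0.001, 0.211, 0.977, 0.001]
wrist_force: [0.3, -1.0, -1.2]
grip_width: 66.8
gripper_force: 0.0
```

```bash
python3 -c "
from h import *
C=wcloud('w12');find(C,(615,274),88,30,3.5);find(C,(615,274),72,45);find(C,(615,274),86,16.5,3)
go(618,275)"
```

```text
1196 [615.4 276.2] 22.9 z 87.5
1937 [615.4 276.4] 32.9 z 72.3
402 [614.8 273.1] 16.0 z 86.1
t 30.0 p [617.7 275.7 192.9] F [-0.6 -1.  -0.3] w 66.7 zaxis [ 5.e-04  2.e-04 -1.e+00] units [-0.013 -0.012  0.   ] rows 1 per [-0.013 -0.012  0.   ]
```

View pics/w12.png

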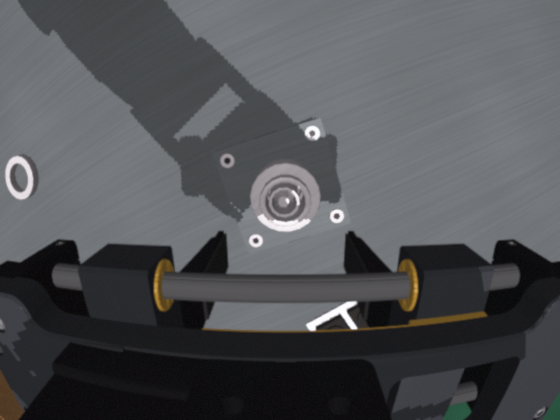

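The mould at (285,198) is fully stacked: flange top at 72.3 mm, collar at 87.5 mm, centred within about 2.5 mm, and the gripper clear of it. Handing in.

```bash
python3 -c "
from station import r
print(r.job_done())"
```

```text
the job is handed in; nothing more can be done
None
```

The core, cavity ring, sleeve and top plate are stacked in order, upright and released on the base plate (within about 2.5 mm of its centre), and the job is handed in at about 30 s; no verdict was shown.

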